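# Clamp a drawer front in the glue-up jig

## Task

Slide the loose wooden drawer front across the jig board until its long edge sits flush and square against the aluminium fence, about centred on the clamp. Then push the red clamp lever over past upright so that it snaps down by itself and its rubber foot holds the drawer front against the board. Only push with the fingers: do not pick up the drawer front, and leave the glue bottle, brass pot, screwdriver and brass drawer pull where they are.

Things in the scene. Friction and masses are not known exactly. Their poses are not given: they have to be found in the camera images.
- jig: Plywood jig board fixed to the desk. Origin at desk height, z up. In its frame (mm): board x -160 to 130, y -95 to 95, top z 18. Aluminium fence: bar along y, 160 long, working face at x = 30, 15 thick, top z 36. The drawer front is pushed home along +x. Behind the fence on y = 0 stands the clamp on a dark steel bracket (x 46 to 91, y -25 to 25, top z 75).
- front: Loose wooden drawer front lying flat on the board, about 0.16 kg, 70 (its x) by 130 (its y) by 22 mm thick, two dark screw holes on top. Origin: centre of its underside. Starts 40 to 90 mm short of the fence, turned up to 0.3 rad. Home: +x long edge flat on the fence, origin at x = -5, y near 0, z = 18 mm in the jig's frame, axes along the jig's.
- clamp (a joint): Spring-loaded over-centre lever, rad, turning about the jig's y at clamp_pivot. 0: open, leaning 0.4 back from upright to the jig's +x, spring-held. 0.4: upright, dead centre; beyond it the spring throws it to the jig's -x and down in about 1 s. About 1.97: level, foot pressing on a drawer front at home (about 12 N). 2.12: end stop, nothing under it. 2 to 3 N at the grip tips it over.
- clamp_grip (a point): Centre of the red grip at the lever's end, 97.5 mm from the pivot; 36 mm wide (jig's y), 16 thick, 45 long along the lever, which ends 120 mm from the pivot. Open: at x = 103, y = 0, z = 155 mm in the jig's frame. The rubber foot stands out 25 mm from the lever's middle on its front (-x) side, 60 mm from the pivot.
- clamp_pivot (a point): Pivot of the clamp lever, at x = 65, y = 0, z = 65 mm in the jig's frame; its axes are the jig's.
- glue: White glue bottle with orange cap, 48 mm across, 130 mm tall, standing on the desk off the jig's -y edge. Origin at the centre of its underside. Leave alone.
- pot: Brass pot, 72 mm across, 75 mm tall, standing on the desk off the jig's -y edge. Origin at the centre of its underside. Leave alone.
- screwdriver: Screwdriver lying on the desk off the jig's +y edge, roughly along the jig's x. Origin at its underside. Leave alone.
- pull: Brass drawer pull (knob), 28 mm across, 28 mm tall, standing on the jig board beside the clamp, on the +y side behind the fence. Origin at the centre of its underside. Leave alone.
Not all that is in view belongs to the job. There is more than one size of the front; the job needs the middle-sized.

How it is judged:
By the outcome, as a careful person would: the job done as asked, in the order asked, and still so for the second after the job is handed in, with the robot touching nothing.
It also fails if it takes over 42 s, if anything falls off the work surface, if the arm or the gripper's body presses on something with over 40 N, if the wrist force passes 120 N, or if a joint passes its speed limit or range.

## Robot

A 6-joint arm with a two-finger parallel gripper is mounted at the origin on the work surface. World frame = base frame: x ahead of the robot, y to its left, z up, the work surface at z = 0. Lengths are in m, angles in rad, forces in N, time in s.
With the tool pointing down it reaches from about 0.375 to 0.9 m from the base axis. Payload 3.1 kg.
Tool frame: the origin (TCP) lies between the finger pads; the fingertips stand 22 mm ahead of it and the grasp point (between the pads) lies 3 mm ahead of it; z points along the fingers, y is the line along which they close (so a half turn about z gives the same grasp; the last joint's range is limited). The gripper opens to 87 mm and grips with 3 to 60 N. Pads are 19 mm wide; open, the fingers measure 117 mm over their backs; the gripper's body (75 mm by 190 mm) begins 51 mm behind the grasp point.
Start: joints at [-1.476, 0.527, 1.433, -0, 1.181, -0.178], TCP at [0.169, -0.602, 0.213] pointing down, gripper open.
Joint ranges: [-3.08, 3.08], [-0.75, 2.2], [0.22, 2.44], [-1.43, 4.57], [0, 2.65], [-2.85, 2.85]. Speed limits (rad/s): [2.79, 2.79, 3.14, 3.14, 3.14, 3.14].

## Interface

Orientations are given as a unit quaternion [x, y, z, w].
In Python, from rig import get_obs, camera, get_calibration, hand_in, cut_out gives the robot as it stands.
- The arm moves only by the shell command python3 -m inch 'ROWS' [OPENING] [FORCE]. ROWS is JSON, one flat list of numbers, 6 for each row, row after row: the shift along the tool's x, y, z scaled (see below), then the turn, a rotation vector about the tool's x, y, z scaled (see below). A call has 1 to 20 rows; each row is the pose to reach, as a shift and turn from the pose commanded when the call began, along the tool's axes at that moment; what a row does not reach only later rows make up. The controller multiplies each number of a shift by 0.08 m and each number of a turn by 90 degrees. A row lasts 1/12 s, in which the tool goes at most 41.7 mm and 7.16 degrees, less where a joint would pass 70% of its speed; a pose out of reach is approached as far as the arm can. A call with a number of a shift or a turn outside -1 to 1 is refused whole. A call with a gripper value outside its range is refused whole. OPENING is the finger opening in mm, from 0 to 87, set as the call begins (- or left out, the last holds). The fingers move at their own pace and stop on an object; FORCE is the grip in N (left out, the last holds). Time passes only in rows, so rows that repeat a pose let the fingers close. It gives the time, the measured TCP pose, the force, the opening and the grip force at its end, in the units of the state.
- get_obs(): the state, without advancing time (a new reading comes with each control period).
- camera(name): name is "scene" or "top" or "wrist"; returns the picture (384x512x3 uint8, red, green, blue); there is no depth.
- get_calibration(name): a dict with "vertical_fov" (degrees; the focal length in pixels is half the picture's height over the tangent of half this angle, whatever the lens; pixels are square), "cx", "cy" (the principal point, pixels), "D" ([k1, k2, p1, p2, k3] as OpenCV has them; the pictures are not rectified), "T" (4x4, takes a point from camera to world coordinates). Camera axes: x right, y down, z forward; pixel columns grow to the right and rows downward; lengths in m; the calibration is good to about 2 mm. A picture is of the moment at which its call begins: read the wrist's pose just before it. get_calibration takes no time and is no camera call; for the wrist camera it gives the pose at the moment of the call.
- hand_in(): hands the job in; it is judged then, once.
Trained networks look in the newest picture that a camera, given by its name, has taken for a name from the list of things; names that differ only in an ending like _2 or _b are one class to them, and where a whole thing is asked for, a point or a joint stands for the part that bears it (a point fixed in the world has none). Each returns a list of dicts, best first, with "conf" (0 to 1); they miss things now and then, are a little off and sometimes report something else, mostly with a low value. They report only what shows in the picture. A call takes as long as a camera call. They do not tell look-alikes from the thing itself.
- cut_out(camera, thing): "region" (384x512 bool, what is visible of it) and "bbox" ([left, top, right, bottom] in pixels, round what is visible of it).
The state is a dict: "time": time; "q": joint angles; "joint_velocities": joint speeds; "joint_torque": joint torques, N m; "position": TCP position; "tool_rot": TCP orientation; "ft_force": force on the tool from outside, world axes, zero at the start; "moment": the same for the moment, N m; "grip_width": finger opening in m; "grip_force": force on a finger pad.
Only numpy, scipy, OpenCV 4.12 (cv2) and the standard library are available. Lean on these libraries where they do the work, as an engineer would, in place of code of your own. Each camera call takes 0.05 s, during which the arm holds its last target. There are 200 camera calls.

## Working session

There is one attempt and no reset: what is moved stays moved. The work goes in short steps, Python scripts to look and compute and a shell command to move; the robot and the scene stay as the last step left them, time stands still between calls to the robot, and variables do not carry over. Pictures are saved under pics/ and viewed, at most 10 in all, crops included, and the job is handed in when it is done.

```bash
mkdir -p pics; python3 - <<'E'
from rig import *
import cv2,numpy as np
o=get_obs();print(o['time'],o['position'],o['tool_rot'])
for n in("top","scene"):
    im=camera(n);cv2.imwrite(f"pics/{n}0.png",im[:,:,::-1])
    for t in("front","clamp","clamp_grip","jig","glue","pot","pull","screwdriver"):
        print(n,t,[(round(d['conf'],2),[int(v) for v in d['bbox']]) for d in cut_out(n,t)])
    c=get_calibration(n);print(c)
E
```

```text
0.0 [ 0.16894293 -0.60094486  0.21246107] [ 9.90645986e-01  1.36452655e-01  4.09176760e-05 -1.09664855e-03]
top front [(0.83, [236, 166, 291, 232]), (0.82, [283, 100, 325, 133]), (0.68, [336, 132, 406, 224])]
top clamp [(0.7, [156, 226, 199, 244])]
top clamp_grip [(0.93, [158, 226, 196, 244])]
top jig [(0.82, [157, 156, 313, 281])]
top glue [(0.74, [227, 115, 255, 147])]
top pot [(0.9, [146, 137, 185, 178])]
top pull [(0.46, [184, 252, 198, 266])]
top screwdriver [(0.58, [201, 273, 292, 307])]
{'vertical_fov': 49.71829548174649, 'cx': 256.70339054246284, 'cy': 190.36219421050183, 'D': array([-0.09903691,  0.        ,  0.        ,  0.        ,  0.        ]), 'T': array([[-0.00212406, -0.99119594,  0.13238615,  0.50394901],
       [-0.99997159,  0.00306284,  0.006888  , -0.0073004 ],
       [-0.00723283, -0.13236776, -0.99117429,  0.90626783],
       [ 0.        ,  0.        ,  0.        ,  1.        ]])}
scene front [(0.9, [228, 193, 275, 250]), (0.65, [89, 174, 181, 263]), (0.57, [150, 285, 200, 315]), (0.49, [213, 159, 360, 266])]
scene clamp [(0.61, [321, 157, 359, 205])]
scene clamp_grip [(0.8, [323, 161, 358, 205])]
scene jig [(0.77, [215, 160, 360, 265])]
scene glue [(0.72, [245, 265, 270, 304]), (0.27, [321, 158, 361, 202])]
scene pot [(0.9, [327, 250, 366, 299]), (0.59, [245, 265, 270, 311])]
scene pull []
scene screwdriver [(0.71, [244, 153, 313, 165])]
{'vertical_fov': 52.181928434062804, 'cx': 254.41113603340176, 'cy': 190.18690458055764, 'D': array([-0.09773533,  0.        ,  0.        ,  0.        ,  0.        ]), 'T': array([[-0.24080081,  0.78453553, -0.57141839,  1.01590456],
       [ 0.97046631,  0.20341529, -0.12968177,  0.08707564],
       [ 0.01449529, -0.58576977, -0.81034786,  0.73232784],
       [ 0.        ,  0.        ,  0.        ,  1.        ]])}
```

View pics/top0.png

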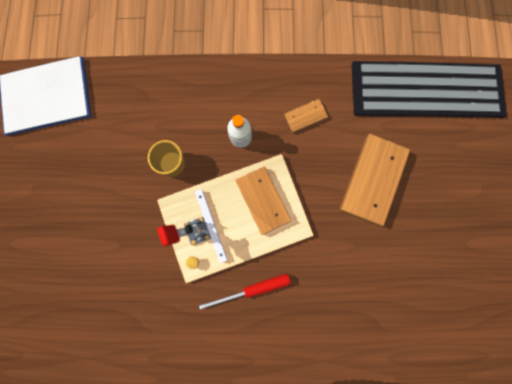

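View pics/scene0.png

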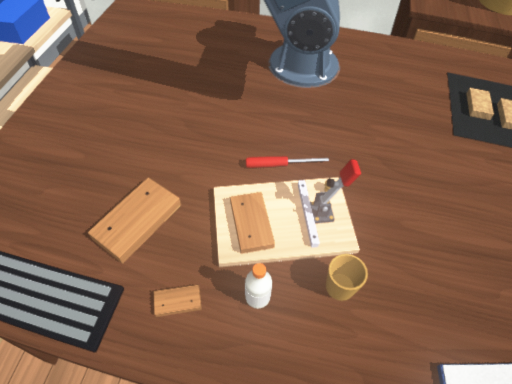

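The candidates for the front in the top view are: (265,200) on the board, middle-sized; (306,116), small; (376,180), large. I choose (265,200). Next I measure it from both views.

```bash
cat >h.py <<'E'
from rig import *
import cv2,numpy as np
def K(c):
    f=192/np.tan(np.radians(c['vertical_fov']/2));return np.array([[f,0,c['cx']],[0,f,c['cy']],[0,0,1]])
def ray(c,p):
    u=cv2.undistortPoints(np.array(p,float).reshape(-1,1,2),K(c),c['D']).reshape(-1,2)
    return np.c_[u,np.ones(len(u))]@c['T'][:3,:3].T, c['T'][:3,3]
def at(c,p,z):
    d,o=ray(c,p);return (o+d*((z-o[2])/d[:,2])[:,None])[:,:2]
def tri(c1,p1,c2,p2):
    (a,),o=ray(c1,p1);(b,),q=ray(c2,p2)
    s,_,_,_=np.linalg.lstsq(np.c_[a,-b],q-o,rcond=None);x=o+s[0]*a;y=q+s[1]*b
    return (x+y)/2,np.linalg.norm(x-y)
def proj(c,P):
    R=c['T'][:3,:3];return cv2.projectPoints(np.array(P,float).reshape(-1,3),cv2.Rodrigues(R.T)[0],-R.T@c['T'][:3,3],K(c),c['D'])[0].reshape(-1,2)
def rect(c,reg,z):
    k=max(cv2.findContours(reg.astype(np.uint8),cv2.RETR_EXTERNAL,cv2.CHAIN_APPROX_NONE)[0],key=cv2.contourArea).reshape(-1,2)
    return cv2.minAreaRect((at(c,k,z)*1000).astype(np.float32))
E
python3 - <<'E'
from h import *
I={}
for n in("top","scene"):
    im=camera(n);c=get_calibration(n)
    cv2.imwrite(f"pics/{n}1.png",cv2.resize(im[130:300,140:340] if n=="top" else im[140:290,200:375],None,fx=4 if n=="scene" else 3.5,fy=4 if n=="scene" else 3.5,interpolation=cv2.INTER_CUBIC)[:,:,::-1])
    for t,z in(("jig",.018),("front",.04)):
        for d in cut_out(n,t): print(n,t,round(d['conf'],2),rect(c,d['region'],z))
    d=cut_out(n,"clamp_grip")
    r=d[0]['region'];ys,xs=np.nonzero(r);I[n]=(c,[xs.mean(),ys.mean()])
print(tri(*I['top'],*I['scene']))
E
```

```text
top jig 0.88 ((561.2457885742188, 56.63188171386719), (189.4679718017578, 308.9720153808594), 20.38580322265625)
top front 0.83 ((782.7207641601562, -107.9283676147461), (48.174415588378906, 87.89366149902344), 24.685741424560547)
top front 0.62 ((643.530517578125, -253.15692138671875), (100.43213653564453, 184.78065490722656), 67.27164459228516)
top front 0.59 ((599.7060546875, -12.914314270019531), (131.62974548339844, 72.20075988769531), 25.936294555664062)
scene jig 0.67 ((535.0303955078125, 67.71638488769531), (246.6706085205078, 346.2547302246094), 20.2710018157959)
scene front 0.9 ((657.5947875976562, -247.03762817382812), (112.465576171875, 183.2053680419922), 67.8646240234375)
scene front 0.87 ((802.8062744140625, -102.1437759399414), (51.615577697753906, 84.48787689208984), 24.097606658935547)
scene front 0.58 ((606.0971069335938, -11.15383529663086), (139.86012268066406, 71.85118103027344), 25.498071670532227)
(array([0.52689711, 0.15120417, 0.13452736]), np.float64(0.0031419956664893787))
```

View pics/top1.png

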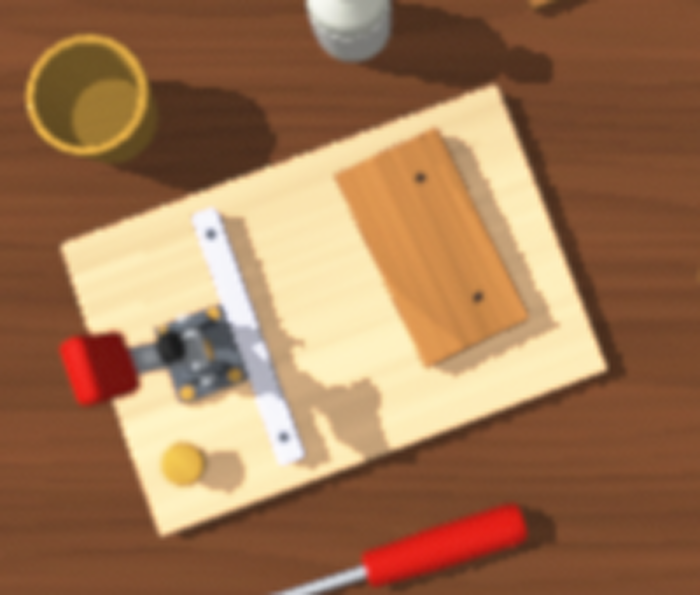

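View pics/scene1.png

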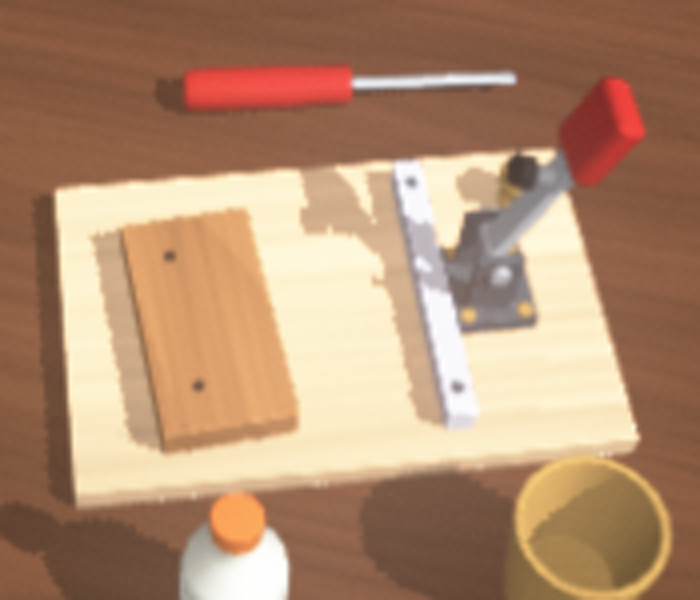

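The crops confirm the middle-sized front on the board. It has two holes and lies about 60 mm or more short of the fence, clamp open. I now fit the poses from the corners.

```bash
python3 - <<'E'
from h import *
T=get_calibration("top");S=get_calibration("scene")
u=lambda p,k,o:(np.array(p,float)+.5)/k-.5+o
ft=u([(335,175),(437,128),(527,318),(430,366)],3.5,(140,130))
bt=u([(62,243),(497,85),(607,370),(162,535)],3.5,(140,130))
kt=u([(193,215),(215,207),(302,457),(280,465)],3.5,(140,130))
fs=u([(297,413),(163,440),(121,228),(248,208)],4,(200,140))
ks=u([(476,418),(447,424),(394,163),(420,160)],4,(200,140))
bs=u([(638,436),(77,500),(55,188),(565,150)],4,(200,140))
# order by matching: top ft0=(fence side, -y), ft1=(away,-y), ft2=(away,+y), ft3=(fence,+y)
for nm,a,b in(("front",ft,fs),("board",bt,bs),("fence",kt,[ks[0],ks[1],ks[2],ks[3]])):
    for p,q in zip(a,b):
        P,e=tri(T,p,S,q);print(nm,np.round(P*1e3,1),round(e*1e3,1))
def fit(L,c,p,z):
    W=at(c,p,z)*1e3;L=np.array(L,float);a=L-L.mean(0);b=W-W.mean(0)
    th=np.arctan2((a[:,0]*b[:,1]-a[:,1]*b[:,0]).sum(),(a*b).sum());R=np.array([[np.cos(th),-np.sin(th)],[np.sin(th),np.cos(th)]])
    t=W.mean(0)-R@L.mean(0);return th,t,np.abs(W-(L@R.T+t)).max()
F=[(35,-65),(-35,-65),(-35,65),(35,65)];B=[(130,-95),(-160,-95),(-160,95),(130,95)];Kf=[(45,-80),(30,-80),(30,80),(45,80)]
for n,c,f,b,k in(("top",T,ft,bt,kt),("scene",S,fs,bs,None)):
    print(n,"board",fit(B,c,b,.018),"front",fit(F,c,f,.04))
    if k is not None: print("fence",fit(Kf,c,k,.036))
    else: print("fence",fit(Kf,c,[ks[1-0] if 0 else ks[0],ks[1],ks[2],ks[3]],.036))
E
```

```text
front [642.9  44.4  38.4] 0.9
front [672.2 -17.3  34.8] 1.6
front [556.  -71.3  37.7] 0.1
front [527.1 -10.5  38.7] 5.5
board [603.8 215.3  20.6] 2.2
board [704.  -54.6  11.4] 3.5
board [ 525.1 -120.7   16.8] 1.7
board [425.4 154.   16.7] 9.0
fence [619.6 132.   31.1] 1.8
fence [624.9 118.7  28.3] 1.2
fence [473.7  63.5  35.5] 0.8
fence [469.   76.9  36.7] 1.7
top board (np.float64(1.9219866175823883), array([559.44275835,  60.78992166]), np.float64(0.9035009036863926)) front (np.float64(2.0163000623912115), array([599.37437867, -14.60552951]), np.float64(3.0158717344584858))
fence (np.float64(1.916598559879828), array([559.17745389,  61.36225473]), np.float64(0.6044837532857699))
scene board (np.float64(1.924106575202889), array([559.75530719,  65.11409571]), np.float64(4.1369713517807725)) front (np.float64(2.008898133362581), array([600.8384846 , -12.26241226]), np.float64(2.021534746541171))
fence (np.float64(1.9132566708045693), array([560.96488703,  62.95067703]), np.float64(2.853430064368581))
```

```bash
python3 - <<'E'
from h import *
T=get_calibration("top");S=get_calibration("scene")
th=1.918;R=np.array([[np.cos(th),np.sin(th)],[-np.sin(th),np.cos(th)]]);t=np.array([.5597,.062])
P,e=tri(T,(238.5,120.5),S,(259.5,268));print("cap",P,e,R@(P[:2]-t)*1e3)
print("pot",R@(at(T,[(166,157)],.075)[0]-t)*1e3,"glue@scene bottom",R@(at(S,[(258,305)],0.0)[0]-t)*1e3)
p=get_obs()['position'];print("tcp jig",R@(p[:2]-t)*1e3)
c,s=np.cos(.2735),np.sin(.2735)
for g in((-.150,.0),):
    w=R.T@np.array(g)+t;d=w-p[:2];print("target",w,"shift tool",c*d[0]+s*d[1],s*d[0]-c*d[1])
E
```

```text
cap [0.74425794 0.03523082 0.12952334] 0.004236687231292156 [ -87.97127294 -164.43623578]
pot [  73.26772695 -159.66509492] glue@scene bottom [ -87.46805018 -182.66720801]
tcp jig [-491.13874948  593.19811293]
target [ 0.61074045 -0.07904918] shift tool 0.5664672262774613 -0.38389390348344576
```

```bash
cat >>h.py <<'E'
th=1.918;Rj=np.array([[np.cos(th),np.sin(th)],[-np.sin(th),np.cos(th)]]);tj=np.array([.5597,.062])
def st():
    o=get_obs();x,y,_,_=o['tool_rot'];p=o['position'];w=Rj@(p[:2]-tj)*1e3
    print("t",o['time'],"jig",np.round(w,1),"z",round(p[2]*1e3,1),"yaw",2*np.arctan2(y,x),"F jig",np.round(Rj@o['ft_force'][:2],1),o['ft_force'][2].round(1),"grip",o['grip_width'])
E
python3 -m inch '[1,-0.68,0,0,0,-1,1,-0.68,0,0,0,-1,1,-0.68,0,0,0,-1,1,-0.68,0,0,0,-1,1,-0.68,0,0,0,-1,1,-0.68,0,0,0,-1,1,-0.68,0,0,0,-1,1,-0.68,0,0,0,-1,1,-0.68,0,0,0,-1,1,-0.68,0,0,0,-1,1,-0.68,0,0,0,-1,1,-0.68,0,0,0,-1,1,-0.68,0,0,0,-1]' 87
python3 -c "from h import *;st()"
```

```text
time: 2.38
position: [0.2313, -0.5277, 0.2135]
tool_rot: [0.602, 0.799, -0.0, 0.0]
ft_force: [-0.1, 1.1, 0.3]
grip_width: 0.0869
grip_force: 0.0
t 2.3833 jig [-442.8  509.4] z 213.5 yaw 1.8500023078208985 F jig [ 1.1 -0.3] 0.3 grip 0.08686512669122345
```

```bash
python3 -m inch '[0.52,0.93,0,0,0,-0.043,0.52,0.93,0,0,0,-0.043,0.52,0.93,0,0,0,-0.043]' >/dev/null
python3 -m inch '[0.52,0.93,0,0,0,0,0.52,0.93,0,0,0,0,0.52,0.93,0,0,0,0]' >/dev/null
python3 -m inch '[0.52,0.93,0,0,0,0,0.52,0.93,0,0,0,0,0.52,0.93,0,0,0,0]' >/dev/null
python3 -m inch '[0.52,0.93,0,0,0,0,0.52,0.93,0,0,0,0,0.52,0.93,0,0,0,0]' >/dev/null
python3 -m inch '[0.52,0.93,0,0,0,0,0.52,0.93,0,0,0,0,0.52,0.93,0,0,0,0]' >/dev/null
python3 -m inch '[0.52,0.93,0,0,0,0,0.52,0.93,0,0,0,0,0.52,0.93,0,0,0,0]' >/dev/null
python3 -c "from h import *;st()"
```

```text
t 3.8833 jig [-198.7   54.3] z 213.7 yaw 1.916967553563239 F jig [ 0.4 -1. ] 0.0 grip 0.08704065891676817
```

```bash
python3 -m inch '[0.6,0.83,0,0,0,0,0.6,0.83,0,0,0,0,0.6,0.83,0,0,0,0,0.6,0.83,0,0,0,0]' >/dev/null
python3 - <<'E'
from h import *
st();c=get_calibration("wrist");im=camera("wrist")
X=lambda p:[*(Rj.T@(np.array(p[:2])/1e3)+tj),p[2]/1e3]
def dr(L,col):
    cv2.polylines(im,[proj(c,[X(p) for p in L]).astype(int)],True,col,1)
dr([(130,-95,18),(-160,-95,18),(-160,95,18),(130,95,18)],(0,0,255));dr([(45,-80,36),(30,-80,36),(30,80,36),(45,80,36)],(255,0,0))
a=.094;r=np.array([[np.cos(a),-np.sin(a)],[np.sin(a),np.cos(a)]])
dr([(*(r@np.array(q)+(-84.8,-12.4)),40) for q in((35,-65),(-35,-65),(-35,65),(35,65))],(0,255,0))
cv2.imwrite("pics/w1.png",im[:,:,::-1])
E
```

```text
t 4.2167 jig [-152.9   -8.2] z 213.2 yaw 1.915912367285378 F jig [0.3 0.3] -0.1 grip 0.08695054381590646
```

View pics/w1.png

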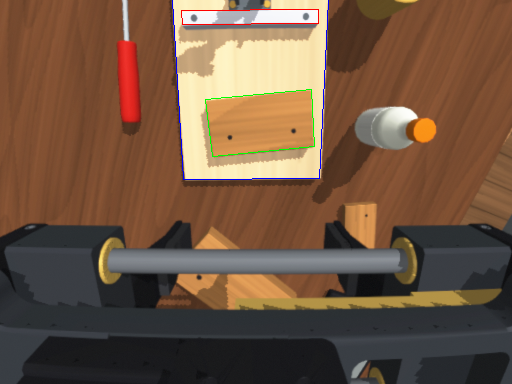

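The overlays match the board, fence and front (210–315, 90–155), so I go down behind the front.

```bash
python3 -m inch '[0.03,0,0.9,0,0,0,0.03,0,0.9,0,0,0]' >/dev/null
python3 -m inch '[0,0,0.9,0,0,0,0,0,0.9,0,0,0]' >/dev/null
python3 -m inch '[0,0.05,0.29,0,0,0,0,0.05,0.29,0,0,0,0,0.05,0.29,0,0,0]'
python3 -c "from h import *;st()"
```

```text
time: 4.85
position: [0.6205, -0.0775, 0.0453]
tool_rot: [0.577, 0.816, -0.001, -0.002]
ft_force: [0.1, 0.0, -0.1]
grip_width: 0.0871
grip_force: 0.0
t 4.85 jig [-151.9   -9.7] z 45.3 yaw 1.9104492638742956 F jig [-0.  -0.1] -0.1 grip 0.08710578564187577
```

```bash
python3 -m inch '[0.08,0,0,0,0,-0.005,0.16,0,0,0,0,-0.005,0.24,0,0,0,0,-0.005,0.32,0,0,0,0,-0.005,0.39,-0.01,0,0,0,-0.005,0.46,-0.02,0,0,0,-0.005,0.53,-0.035,0,0,0,-0.005,0.6,-0.05,0,0,0,-0.005,0.67,-0.065,0,0,0,-0.005,0.74,-0.08,0,0,0,-0.005,0.81,-0.095,0,0,0,-0.005,0.88,-0.11,0,0,0,-0.005,0.95,-0.125,0,0,0,-0.005,1,-0.14,0,0,0,-0.005]'
python3 - <<'E'
from h import *
st();im=camera("top");c=get_calibration("top")
for d in cut_out("top","front"):print(d['conf'],d['bbox'],rect(c,d['region'],.04))
X=lambda p:[*(Rj.T@(np.array(p[:2])/1e3)+tj),p[2]/1e3]
cv2.imwrite("pics/t2.png",cv2.resize(im[130:300,140:340],None,fx=3.5,fy=3.5,interpolation=cv2.INTER_CUBIC)[:,:,::-1])
E
```

```text
time: 6.02
position: [0.5842, -0.0037, 0.0462]
tool_rot: [0.573, 0.819, -0.0, -0.0]
ft_force: [0.1, -0.4, -0.2]
grip_width: 0.087
grip_force: 0.0
t 6.0167 jig [-70.1  -0.7] z 46.2 yaw 1.9202129395669332 F jig [-0.5  0. ] -0.2 grip 0.08698912279474373
0.79 [285.8, 99.8, 325.0, 131.7] ((783.585693359375, -106.46583557128906), (47.00107955932617, 85.9683609008789), 24.223644256591797)
0.59 [338.1, 134.3, 409.3, 225.1] ((642.5809326171875, -252.68911743164062), (100.20088195800781, 183.82086181640625), 68.48118591308594)
```

View pics/t2.png

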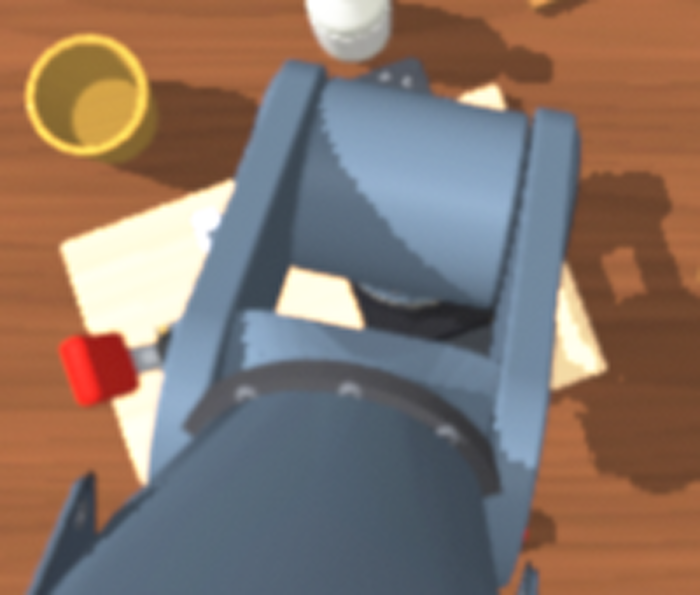

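The arm hides the front from the top camera. The force is about 0.5 N, as expected for sliding it. I push on to the fence.

```bash
python3 -m inch '[0.05,-0.02,0,0,0,0,0.1,-0.03,0,0,0,0,0.15,-0.035,0,0,0,0,0.19,-0.035,0,0,0,0,0.22,-0.035,0,0,0,0,0.24,-0.035,0,0,0,0,0.26,-0.035,0,0,0,0,0.26,-0.035,0,0,0,0]' 
python3 - <<'E'
from h import *
st();c=get_calibration("wrist");im=camera("wrist")
cv2.imwrite("pics/w2.png",im[:,:,::-1])
E
```

```text
time: 6.78
position: [0.5749, 0.0146, 0.0462]
tool_rot: [0.573, 0.819, -0.0, -0.0]
ft_force: [-0.2, 0.5, -0.2]
grip_width: 0.0865
grip_force: 0.0
t 6.7833 jig [-49.8   1.9] z 46.2 yaw 1.920267160921117 F jig [0.6 0. ] -0.2 grip 0.08653388161219575
```

View pics/w2.png

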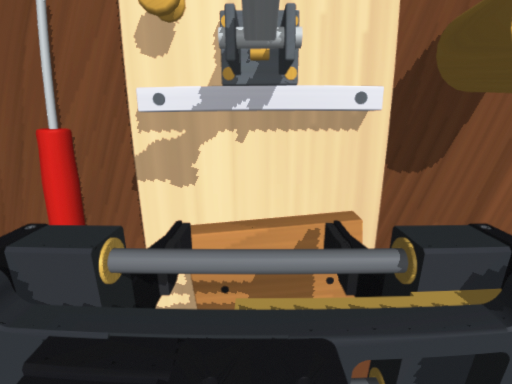

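```bash
python3 - <<'E'
from h import *
c=get_calibration("wrist");im=cv2.imread("pics/w2.png")
X=lambda p:[*(Rj.T@(np.array(p[:2])/1e3)+tj),p[2]/1e3]
for n,p in dict(fence=(30,-80,36),fence2=(30,80,36),tipL=(-50,45,24),tipR=(-50,-42,24),homeA=(30,-65,40),homeB=(30,65,40),c=(-50,2,24)).items(): print(n,proj(c,[X(p)])[0].round())
W=at(c,[(365,218),(192,228),(330,281),(225,290)],.04);print([(Rj@(w-tj)*1e3).round(1) for w in W])
o=get_obs();print(o['q'])
E
```

```text
fence [382. 110.]
fence2 [139. 109.]
tipL [202. 218.]
tipR [315. 218.]
homeA [362. 109.]
homeB [160. 109.]
c [258. 218.]
[array([-44.2, -74.4]), array([-51.8,  49.1]), array([-95.5, -53.3]), array([-103.2,   27.2])]
[-1.69114015e-01  6.99648021e-01  1.68582265e+00 -4.35894535e-05
  7.56073886e-01 -5.18527467e-01]
```

```bash
python3 - <<'E'
from h import *
im=camera("scene")
cv2.imwrite("pics/s2.png",cv2.resize(im[120:290,190:390],None,fx=3.5,fy=3.5,interpolation=cv2.INTER_CUBIC)[:,:,::-1])
E
```

```text
(no output)
```

View pics/s2.png

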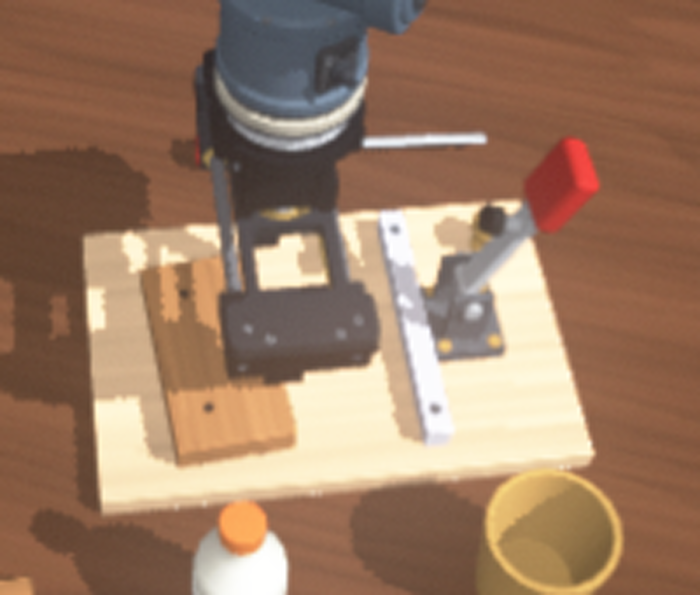

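```bash
python3 - <<'E'
from h import *
S=get_calibration("scene")
X=lambda p:[*(Rj.T@(np.array(p[:2])/1e3)+tj),p[2]/1e3]
f=lambda p:((proj(S,[X(p)])[0]-(190,120)+.5)*3.5-.5).round()
for p in [(-87,-93,94),(-13,-93,94),(-87,97,94),(-13,97,94),(-60,-56,24),(-40,-56,24),(-40,-56,94),(-60,-56,94),(-40,-42,24),(-40,60,24),(-60,60,24)]:print(p,f(p))
T=get_calibration("top")
o=get_obs();print(o['position'],o['joint_torque'])
E
```

```text
(-87, -93, 94) [226. 423.]
(-13, -93, 94) [364. 411.]
(-87, 97, 94) [193. 147.]
(-13, 97, 94) [314. 138.]
(-60, -56, 24) [263. 421.]
(-40, -56, 24) [297. 418.]
(-40, -56, 94) [304. 356.]
(-60, -56, 94) [268. 359.]
(-40, -42, 24) [294. 397.]
(-40, 60, 24) [273. 257.]
(-60, 60, 24) [241. 260.]
[0.57510246 0.01428408 0.04624878] [ 1.07086189e-01 -4.39155793e+01 -1.02068138e+01  3.81800195e-02
  7.84147787e-02  1.47632752e-03]
```

```bash
python3 - <<'E'
from h import *
S=get_calibration("scene");W=get_calibration("wrist")
g=lambda P:(*(Rj@(P[:2]-tj)*1e3).round(1),round(P[2]*1e3,1))
for q in((268,380),(282,381),(298,379)):
  for w in((325,222),(330,225),(340,225)):
    P,e=tri(S,(np.array(q)+.5)/3.5-.5+(190,120),W,w);print(q,w,g(P),e)
print("wrist cam",g(W['T'][:3,3]),W['T'][:3,:3].round(2),W['vertical_fov'],"scene cam",g(S['T'][:3,3]))
im=cv2.imread("pics/w2.png")[200:310,120:400];cv2.imwrite("pics/w2c.png",cv2.resize(cv2.convertScaleAbs(im,alpha=1.8,beta=30),None,fx=2.8,fy=2.8))
E
```

```text
(268, 380) (325, 222) (np.float64(-51.4), np.float64(-42.8), np.float64(42.2)) 0.010892409186373396
(268, 380) (330, 225) (np.float64(-52.0), np.float64(-45.3), np.float64(46.6)) 0.01083046904552015
(268, 380) (340, 225) (np.float64(-51.1), np.float64(-49.6), np.float64(52.6)) 0.014193597732784566
(282, 381) (325, 222) (np.float64(-46.9), np.float64(-43.6), np.float64(45.2)) 0.003437089122324323
(282, 381) (330, 225) (np.float64(-47.4), np.float64(-46.1), np.float64(49.4)) 0.003422394256020777
(282, 381) (340, 225) (np.float64(-46.7), np.float64(-50.3), np.float64(55.1)) 0.006783931013634676
(298, 379) (325, 222) (np.float64(-41.3), np.float64(-43.9), np.float64(50.6)) 0.00417642800369265
(298, 379) (330, 225) (np.float64(-41.8), np.float64(-46.3), np.float64(54.6)) 0.004145294239488805
(298, 379) (340, 225) (np.float64(-41.2), np.float64(-50.4), np.float64(59.9)) 0.0008347383260047889
wrist cam (np.float64(22.7), np.float64(2.6), np.float64(218.9)) [[ 0.94  0.33  0.09]
 [ 0.34 -0.91 -0.25]
 [ 0.    0.27 -0.96]] 70.8378728030626 scene cam (np.float64(-131.7), np.float64(-437.5), np.float64(732.3))
```

View pics/w2c.png

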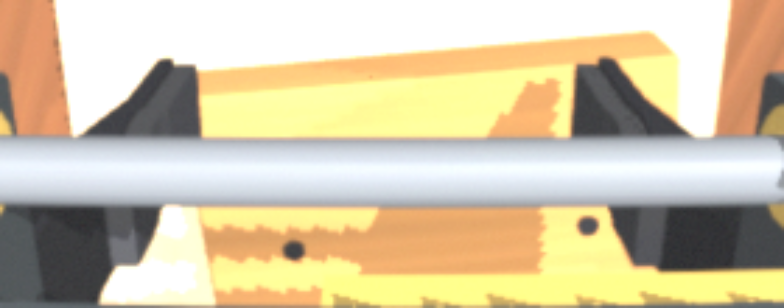

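Measured from the wrist and scene views, the open fingertips stand at about z 47, not the 24 I expected, so they passed over the front without moving it. I go back behind it and lower until they touch the board.

```bash
python3 -m inch '[-0.3,0.07,0,0,0,0,-0.64,0.07,0,0,0,0]' >/dev/null
python3 -m inch '[-0.3,0.07,0,0,0,0,-0.66,0.07,0,0,0,0,-0.66,0.07,0,0,0,0]' >/dev/null
python3 -m inch '[0,0,0.05,0,0,0,0,0,0.1,0,0,0,0,0,0.14,0,0,0,0,0,0.14,0,0,0]'
python3 -c "from h import *;st()"
```

```text
time: 7.63
position: [0.6195, -0.0781, 0.0338]
tool_rot: [0.573, 0.82, -0.0, -0.002]
ft_force: [-0.0, -0.5, -0.2]
grip_width: 0.0869
grip_force: 0.0
t 7.6333 jig [-152.1   -8.6] z 33.8 yaw 1.9211857105768755 F jig [-0.4  0.2] -0.2 grip 0.08693189097881003
```

```bash
python3 -m inch '[0,0,0.03,0,0,0,0,0,0.05,0,0,0,0,0,0.05,0,0,0]' | grep -E "posi|ft"
python3 -m inch '[0,0,0.025,0,0,0,0,0,0.025,0,0,0]'| grep -E "posi|ft"
python3 - <<'E'
from h import *
o=camera("scene");st()
S=get_calibration("scene")
X=lambda p:[*(Rj.T@(np.array(p[:2])/1e3)+tj),p[2]/1e3]
u,v=proj(S,[X((-150,-60,30))])[0].astype(int);print(u,v)
cv2.imwrite("pics/s3.png",cv2.resize(o[v-70:v+40,u-60:u+80],None,fx=5,fy=5,interpolation=cv2.INTER_CUBIC)[:,:,::-1])
E
```

```text
position: [0.6208, -0.079, 0.0307]
ft_force: [0.0, 0.0, -0.0]
position: [0.621, -0.0794, 0.0288]
ft_force: [-0.4, -0.5, -0.2]
t 8.1 jig [-153.9   -9.5] z 29.0 yaw 1.9201440365790878 F jig [ 0.2 -0.5] 0.3 grip 0.0869169971429208
220 243
```

View pics/s3.png

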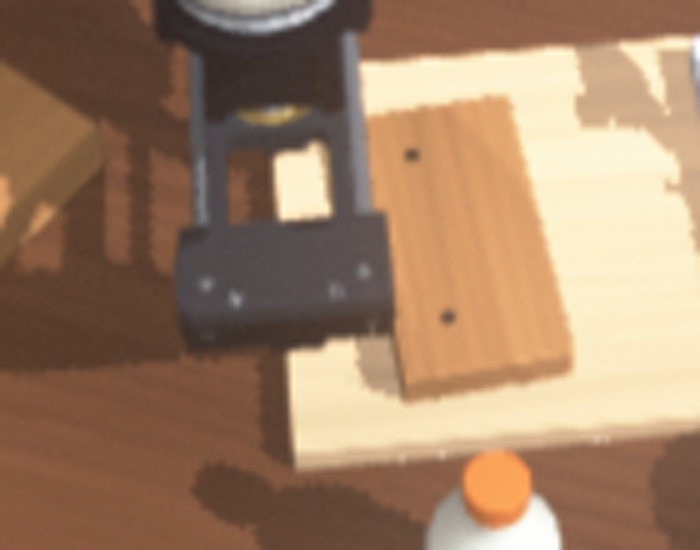

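I have used all ten picture views, so from here I rely on forces and the networks. I carry on with the guarded descent.

```bash
python3 -m inch '[0.02,0,0.03,0,0,0,0.02,0,0.05,0,0,0,0.02,0,0.05,0,0,0]' | grep -E "posi|ft"
python3 -m inch '[0,0,0.02,0,0,0,0,0,0.02,0,0,0]'| grep -E "posi|ft"
```

```text
position: [0.6202, -0.0779, 0.0247]
ft_force: [0.4, 0.1, -0.1]
position: [0.6204, -0.0781, 0.0232]
ft_force: [0.6, -0.4, -0.8]
```

```bash
python3 -m inch '[0.08,0,0,0,0,0,0.16,0,0,0,0,0,0.24,0,0,0,0,0,0.32,0,0,0,0,0,0.39,-0.01,0,0,0,0,0.46,-0.02,0,0,0,0,0.53,-0.035,0,0,0,0,0.6,-0.05,0,0,0,0,0.67,-0.065,0,0,0,0,0.74,-0.08,0,0,0,0]' |grep -E "time|ft"
cat >>h.py <<'E'
def look(n="wrist"):
    c=get_calibration(n);camera(n)
    for d in cut_out(n,"front"):
        r=d['region'];k=max(cv2.findContours(r.astype(np.uint8),cv2.RETR_EXTERNAL,cv2.CHAIN_APPROX_NONE)[0],key=cv2.contourArea).reshape(-1,2)
        J=(at(c,k,.04)-tj)@Rj.T*1e3
        # leading edge by columns of y
        E=[(y,round(J[np.abs(J[:,1]-y)<3][:,0].max(),1)) for y in range(-75,76,10) if (np.abs(J[:,1]-y)<3).any()]
        print(round(d['conf'],2),"x",J[:,0].min().round(1),J[:,0].max().round(1),"y",J[:,1].min().round(1),J[:,1].max().round(1),"lead",E)
E
python3 -c "
from h import *
st();look()"
```

```text
time: 9.35
ft_force: [0.3, -1.3, 0.2]
t 9.35 jig [-92.8  -3. ] z 23.5 yaw 1.9199260051171194 F jig [-1.3  0.2] 0.2 grip 0.08698996892513161
0.68 x -82.6 -11.7 y -73.8 57.5 lead [(-75, np.float64(-15.1)), (-65, np.float64(-12.0)), (-55, np.float64(-12.1)), (-45, np.float64(-11.7)), (-35, np.float64(-11.9)), (-25, np.float64(-11.9)), (-15, np.float64(-12.0)), (-5, np.float64(-12.6)), (5, np.float64(-12.6)), (15, np.float64(-12.5)), (25, np.float64(-12.0)), (35, np.float64(-11.9)), (45, np.float64(-12.3)), (55, np.float64(-12.2))]
```

The front now moves squarely, with its leading edge at x = -12 all along and its centre at y ≈ -8.

```bash
python3 -m inch '[0.06,-0.015,0,0,0,0,0.12,-0.03,0,0,0,0,0.18,-0.045,0,0,0,0,0.24,-0.06,0,0,0,0,0.3,-0.075,0,0,0,0,0.36,-0.09,0,0,0,0,0.42,-0.1,0,0,0,0,0.47,-0.1,0,0,0,0,0.5,-0.1,0,0,0,0,0.5,-0.1,0,0,0,0]' |grep -E "time|ft"
python3 -c "
from h import *
st();look()"
```

```text
time: 10.28
ft_force: [-0.5, 0.3, 0.5]
t 10.2833 jig [-52.4   5.4] z 23.4 yaw 1.9205239153757456 F jig [0.4 0.4] 0.5 grip 0.08697668258797146
0.73 x -41.9 28.5 y -64.6 65.3 lead [(-65, np.float64(28.1)), (-55, np.float64(28.5)), (-45, np.float64(28.3)), (-35, np.float64(28.2)), (-25, np.float64(28.1)), (-15, np.float64(28.0)), (-5, np.float64(27.9)), (5, np.float64(27.9)), (15, np.float64(27.9)), (25, np.float64(27.9)), (35, np.float64(27.9)), (45, np.float64(28.0)), (55, np.float64(28.1)), (65, np.float64(28.2))]
```

Its centre is now at y ≈ 0, about 2 mm short of the fence. I press it home gently until the force rises.

```bash
python3 -m inch '[0.015,0,0,0,0,0,0.03,0,0,0,0,0,0.03,0,0,0,0,0]' |grep -E "posi|ft"
python3 -m inch '[0.015,0,0,0,0,0,0.02,0,0,0,0,0,0.02,0,0,0,0,0]' |grep -E "posi|ft"
python3 -c "
from h import *
st();look()"
```

```text
position: [0.5726, 0.012, 0.0234]
ft_force: [0.2, -2.0, -1.0]
position: [0.5728, 0.0124, 0.0237]
ft_force: [0.8, -5.9, -1.2]
t 10.8833 jig [-51.1   4.5] z 23.7 yaw 1.9221907967028975 F jig [-5.8  1.2] -1.2 grip 0.08718654915143056
0.92 x -40.3 29.7 y -64.9 65.1 lead [(-65, np.float64(29.5)), (-55, np.float64(29.4)), (-45, np.float64(29.7)), (-35, np.float64(29.6)), (-25, np.float64(28.9)), (-15, np.float64(29.3)), (-5, np.float64(29.2)), (5, np.float64(29.2)), (15, np.float64(29.1)), (25, np.float64(29.1)), (35, np.float64(28.6)), (45, np.float64(28.7)), (55, np.float64(28.8)), (65, np.float64(28.3))]
0.28 x -57.0 84.9 y -82.0 85.4 lead [(-75, np.float64(84.7)), (-65, np.float64(84.1)), (-55, np.float64(83.6)), (-45, np.float64(83.2)), (-35, np.float64(82.8)), (-25, np.float64(82.6)), (-15, np.float64(82.3)), (-5, np.float64(82.2)), (5, np.float64(82.1)), (15, np.float64(82.1)), (25, np.float64(82.1)), (35, np.float64(82.3)), (45, np.float64(82.4)), (55, np.float64(80.3)), (65, np.float64(83.0)), (75, np.float64(83.4))]
```

```bash
python3 -m inch '[0.02,0,0,0,0,0,0.03,0,0,0,0,0,0.03,0,0,0,0,0]' |grep -E "posi|ft"
python3 -c "
from h import *
st();print(get_obs()['moment'])"
python3 -m inch '[-0.05,0,0,0,0,0,-0.15,0,0,0,0,0,-0.25,0,0,0,0,0]' |grep -E "posi|ft"
python3 -c "
from h import *
st();look()"
```

```text
position: [0.5729, 0.0126, 0.0239]
ft_force: [0.8, -12.6, -0.5]
t 11.2333 jig [-50.9   4.4] z 23.9 yaw 1.9239049096966325 F jig [-12.1   3.5] -0.5 grip 0.0868479368365563
[-2.1943223  -0.24030236  0.35637153]
position: [0.5774, -0.0025, 0.0233]
ft_force: [-0.3, 0.3, -0.1]
t 11.4833 jig [-66.7   5.3] z 23.3 yaw 1.919673711116522 F jig [0.3 0.1] -0.1 grip 0.08708279697961721
0.92 x -40.1 29.6 y -65.0 65.0 lead [(-65, np.float64(29.1)), (-55, np.float64(28.9)), (-45, np.float64(29.2)), (-35, np.float64(29.6)), (-25, np.float64(28.9)), (-15, np.float64(29.3)), (-5, np.float64(29.2)), (5, np.float64(29.2)), (15, np.float64(29.2)), (25, np.float64(28.7)), (35, np.float64(28.8)), (45, np.float64(28.9)), (55, np.float64(29.1)), (65, np.float64(28.7))]
```

The front is home: y -65 to 65, flush with 12 N of push, and the fingers have let go. I now lift, close the fingers and go over behind the lever.

```bash
python3 -m inch '[-0.1,0,-0.2,0,0,0,-0.1,0,-0.6,0,0,0,-0.1,0,-0.9,0,0,0]' >/dev/null
python3 -m inch '[0,0,-0.9,0,0,0,0,0,-0.9,0,0,0]' 0 >/dev/null
python3 -m inch '[0,0,-0.85,0,0,0,0,0,-0.85,0,0,0]' >/dev/null
python3 -m inch '[0.95,0.07,0,0,0,0,0.95,0.07,0,0,0,0]' >/dev/null
python3 -c "
from h import *
st()
camera('top');print([(d['conf'],d['bbox']) for d in cut_out('top','clamp_grip')])"
```

```text
t 12.3333 jig [ 0.9 -1.7] z 238.0 yaw 1.9162080633149705 F jig [ 0.7 -0.4] -0.8 grip 0.055024244456460765
[(0.58, [158.6, 227.0, 178.7, 244.4])]
```

```bash
python3 -m inch '[0.97,0,0,0,0,0,0.97,0,0,0,0,0]' >/dev/null
python3 -m inch '[0.97,0,0,0,0,0,0.97,0,0,0,0,0,0.97,0,0,0,0,0]' >/dev/null
python3 -c "
from h import *
st();T=get_calibration('top');S=get_calibration('scene');I={}
for n in('top','scene'):
    camera(n);d=cut_out(n,'clamp_grip')
    print(n,[(round(e['conf'],2),e['bbox']) for e in d])
    if d: ys,xs=np.nonzero(d[0]['region']);I[n]=(xs.mean(),ys.mean())
if len(I)==2:
    P,e=tri(T,I['top'],S,I['scene']);print(Rj@(P[:2]-tj)*1e3,P[2],e)"
```

```text
t 12.85 jig [162.4   1.4] z 235.1 yaw 1.925581383734083 F jig [-0.5 -0.4] 0.4 grip 0.013706343567123004
top []
scene [(0.85, [321.9, 161.1, 358.8, 203.6])]
```

```bash
python3 -m inch '[0,0.015,0.4,0,0,0,0,0.015,0.8,0,0,0,0,0.015,0.8,0,0,0]' >/dev/null
python3 -c "from h import *;st()"
python3 -m inch '[-0.12,0,0,0,0,0,-0.24,0,0,0,0,0,-0.36,0,0,0,0,0,-0.48,0,0,0,0,0]' |grep -E "posi|ft"
python3 -c "from h import *;st()"
```

```text
t 13.3 jig [155.1   2.7] z 166.4 yaw 1.9173274354133123 F jig [-0.4  1.1] 0.1 grip 0.0003138595094276339
position: [0.5229, 0.1719, 0.1733]
ft_force: [0.0, -0.3, -0.3]
t 13.6333 jig [115.9  -2.8] z 173.3 yaw 1.91899073958285 F jig [-0.3  0.1] -0.3 grip 0.0005996017167714775
```

```bash
python3 -m inch '[-0.06,0,0.02,0,0,0,-0.12,0,0.04,0,0,0,-0.18,0,0.04,0,0,0,-0.24,0,0.04,0,0,0]' |grep -E "posi|ft"
python3 -m inch '[-0.06,0,0,0,0,0,-0.12,0,0,0,0,0,-0.18,0,0,0,0,0,-0.24,0,0,0,0,0]' |grep -E "posi|ft"
python3 -c "
from h import *;st()
camera('scene')
print([(round(e['conf'],2),e['bbox']) for e in cut_out('scene','clamp_grip')])"
```

```text
position: [0.5277, 0.1572, 0.1708]
ft_force: [-5.9, 6.8, 22.1]
position: [0.5346, 0.1391, 0.1745]
ft_force: [-10.9, 3.4, 38.0]
t 14.3 jig [81.  -2.6] z 174.5 yaw 1.9202401584455857 F jig [6.9 9.1] 38.0 grip 0.0006668370253297116
[(0.75, [319.9, 169.1, 339.8, 203.6])]
```

The fingers press down on the grip's end with 38 N: the tip is about level with the TCP even when closed. I back off upward, go behind again and take it lower.

```bash
python3 -m inch '[0,0,-0.2,0,0,0,0,0,-0.5,0,0,0,0,0,-0.5,0,0,0]' |grep -E "posi|ft"
python3 -m inch '[0.45,0,0,0,0,0,0.92,0,0,0,0,0,0.92,0,0,0,0,0]' |grep -E "posi|ft"
python3 -c "
from h import *;st()
camera('scene')
print([(round(e['conf'],2),e['bbox']) for e in cut_out('scene','clamp_grip')])"
```

```text
position: [0.5369, 0.1376, 0.2127]
ft_force: [1.4, 0.3, 0.6]
position: [0.5058, 0.2109, 0.2079]
ft_force: [-0.5, -0.7, -0.5]
t 14.9 jig [1.584e+02 1.000e-01] z 207.9 yaw 1.9238041722997614 F jig [-0.5  0.8] -0.5 grip 0.0006431068314397461
[(0.63, [246.7, 266.3, 268.1, 307.7]), (0.61, [320.1, 162.3, 359.4, 203.7])]
```

```bash
python3 -m inch '[0,0,0.4,0,0,0,0,0,0.82,0,0,0,0,0,0.82,0,0,0,0,0,0.82,0,0,0]' >/dev/null
python3 -m inch '[-0.15,0,0,0,0,0,-0.3,0,0,0,0,0,-0.4,0,0,0,0,0,-0.4,0,0,0,0,0]' |grep -E "posi|ft"
python3 -m inch '[-0.05,0,0,0,0,0,-0.1,0,0,0,0,0,-0.15,0,0,0,0,0,-0.15,0,0,0,0,0]' |grep -E "posi|ft"
python3 -c "from h import *;st()"
```

```text
position: [0.522, 0.1747, 0.1444]
ft_force: [1.0, 1.8, 1.1]
position: [0.5242, 0.1644, 0.1428]
ft_force: [-0.8, 1.8, 0.4]
t 16.0 jig [108.3  -1.5] z 142.8 yaw 1.9198462265536873 F jig [1.9 0.1] 0.4 grip 0.0005232246105165351
```

Clean sideways contact: about 2 N along +x and no vertical load. I push on past upright.

```bash
python3 -m inch '[-0.05,0,0,0,0,0,-0.1,0,0,0,0,0,-0.15,0,0,0,0,0,-0.2,0,0,0,0,0,-0.25,0,0,0,0,0]' |grep -E "posi|ft"
python3 -m inch '[-0.05,0,0,0,0,0,-0.1,0,0,0,0,0,-0.15,0,0,0,0,0,-0.2,0,0,0,0,0]' |grep -E "posi|ft"
python3 -c "from h import *;st()"
```

```text
position: [0.5308, 0.1457, 0.1425]
ft_force: [-0.1, 0.9, 0.1]
position: [0.5364, 0.1307, 0.1426]
ft_force: [0.3, 0.2, -0.1]
t 16.75 jig [72.5 -1.5] z 142.6 yaw 1.920003649674679 F jig [ 0.1 -0.4] -0.1 grip 0.0003775271392761673
```

```bash
python3 -m inch '[-0.05,0,0,0,0,0,-0.1,0,0,0,0,0,-0.1,0,0,0,0,0,-0.1,0,0,0,0,0,-0.1,0,0,0,0,0,-0.1,0,0,0,0,0,-0.1,0,0,0,0,0,-0.1,0,0,0,0,0]' |grep -E "posi|ft"
python3 -m inch '[0.3,0,-0.2,0,0,0,0.6,0,-0.9,0,0,0,0.6,0,-0.9,0,0,0]' |grep -E "posi|ft"
python3 -c "
from h import *;st();I={}
for n in('top','scene'):
    camera(n);d=cut_out(n,'clamp_grip');c=get_calibration(n)
    print(n,[(round(e['conf'],2),e['bbox']) for e in d]);look(n)
    print('expected grip level',proj(c,[[*(Rj.T@np.array([-.032,0])+tj),.067]]),'open',proj(c,[[*(Rj.T@np.array([.103,0])+tj),.155]]))
"
```

```text
position: [0.5389, 0.124, 0.1426]
ft_force: [-0.2, 0.5, -0.1]
position: [0.5227, 0.1706, 0.2172]
ft_force: [1.7, -0.7, 0.9]
t 17.6667 jig [114.7  -2.2] z 217.2 yaw 1.9210147325306401 F jig [-1.2 -1.3] 0.9 grip 0.0003229846694011726
top [(0.92, [194.8, 201.8, 254.0, 229.7]), (0.27, [157.2, 153.8, 315.8, 282.4])]
0.88 x -279.9 -191.6 y -179.0 -125.7 lead []
0.87 x -418.3 -230.1 y -67.1 125.0 lead [(-65, np.float64(-341.5)), (-55, np.float64(-330.3)), (-45, np.float64(-321.2)), (-35, np.float64(-313.0)), (-25, np.float64(-306.0)), (-15, np.float64(-295.0)), (-5, np.float64(-288.9)), (5, np.float64(-280.0)), (15, np.float64(-272.0)), (25, np.float64(-263.2)), (35, np.float64(-254.5)), (45, np.float64(-245.8)), (55, np.float64(-235.2)), (65, np.float64(-230.1)), (75, np.float64(-239.7))]
0.68 x -40.0 29.8 y 6.0 64.2 lead [(5, np.float64(21.8)), (15, np.float64(28.5)), (25, np.float64(28.7)), (35, np.float64(28.8)), (45, np.float64(29.0)), (55, np.float64(29.8)), (65, np.float64(26.0))]
expected grip level [[240.31098217 212.60577806]] open [[168.20841569 234.08770988]]
scene [(0.66, [264.
[... 369 characters left out ...]
67 x -417.9 -231.0 y -87.9 114.9 lead [(-75, np.float64(-328.7)), (-65, np.float64(-319.5)), (-55, np.float64(-308.2)), (-45, np.float64(-300.8)), (-35, np.float64(-291.3)), (-25, np.float64(-283.5)), (-15, np.float64(-273.8)), (-5, np.float64(-267.9)), (5, np.float64(-255.8)), (15, np.float64(-249.6)), (25, np.float64(-241.4)), (35, np.float64(-231.0)), (45, np.float64(-233.1)), (55, np.float64(-235.4)), (65, np.float64(-244.1)), (75, np.float64(-257.3))]
0.26 x -51.1 70.9 y -7.2 36.9 lead [(-5, np.float64(11.9)), (5, np.float64(54.4)), (15, np.float64(69.8)), (25, np.float64(70.9)), (35, np.float64(-4.2))]
expected grip level [[275.97086398 204.44920165]] open [[349.09118984 172.98744505]]
```

The lever has snapped down onto the front. I back away a little, check that it has settled, check that the other things have not moved, and hand in.

```bash
python3 -m inch '[0.3,0,-0.4,0,0,0,0.5,0,-0.5,0,0,0,0.5,0,-0.5,0,0,0,0.5,0,-0.5,0,0,0,0.5,0,-0.5,0,0,0,0.5,0,-0.5,0,0,0,0.5,0,-0.5,0,0,0,0.5,0,-0.5,0,0,0,0.5,0,-0.5,0,0,0,0.5,0,-0.5,0,0,0]' |grep -E "posi|ft"
python3 - <<'E'
from h import *
st();c=get_calibration('top');im=camera('top')
for t in("clamp_grip","glue","pot","pull","screwdriver"):print(t,[(round(e['conf'],2),[int(v) for v in e['bbox']]) for e in cut_out('top',t)])
look('top')
# red grip by colour
h=cv2.cvtColor(im,cv2.COLOR_RGB2HSV);m=((h[...,0]<6)|(h[...,0]>174))&(h[...,1]>200)&(h[...,2]>100)
n,_,s,ce=cv2.connectedComponentsWithStats(m.astype(np.uint8))
print([(s[i].tolist(),((Rj@(at(c,[ce[i]],.067)[0]-tj))*1e3).round(1)) for i in range(1,n) if s[i,4]>40])
E
```

```text
position: [0.5089, 0.2062, 0.2544]
ft_force: [-0.8, 0.5, -0.1]
t 18.9 jig [152.8  -1.3] z 254.4 yaw 1.9195222897444266 F jig [0.8 0.6] -0.1 grip 0.0004124164938278521
clamp_grip [(0.77, [198, 204, 250, 230])]
glue [(0.68, [228, 112, 254, 147])]
pot [(0.83, [146, 139, 184, 178])]
pull [(0.27, [144, 141, 183, 177])]
screwdriver [(0.97, [199, 272, 295, 305])]
0.81 x -280.7 -191.2 y -177.7 -126.4 lead []
0.74 x -420.4 -232.1 y -67.8 125.8 lead [(-65, np.float64(-341.5)), (-55, np.float64(-330.3)), (-45, np.float64(-321.2)), (-35, np.float64(-313.0)), (-25, np.float64(-306.0)), (-15, np.float64(-297.8)), (-5, np.float64(-288.9)), (5, np.float64(-280.0)), (15, np.float64(-269.2)), (25, np.float64(-261.2)), (35, np.float64(-252.5)), (45, np.float64(-243.8)), (55, np.float64(-235.2)), (65, np.float64(-232.1)), (75, np.float64(-240.5))]
0.64 x -42.7 29.1 y 6.0 64.9 lead [(5, np.float64(23.8)), (15, np.float64(28.5)), (25, np.float64(28.0)), (35, np.float64(28.1)), (45, np.float64(29.0)), (55, np.float64(29.1)), (65, np.float64(23.4))]
[([229, 203, 24, 21, 322], array([-32.5,   0.1])), ([243, 274, 47, 24, 535], array([-32.7, 155.2]))]
```

```bash
python3 -c "
from rig import *
print(hand_in())"
```

```text
the job is handed in; nothing more can be done
None
```

The job is handed in: the drawer front is flush and square on the fence, centred on the clamp to within a millimetre or so, and the lever snapped down and holds it. The bottle, pot and screwdriver are where they were. The brass pull was hidden by the arm in the last picture, but no move went near it. The clock read about 19 s at the last check. My first pass at the lever came in too high and pressed down on its end with 38 N, so I backed off and redid it.

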